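Stock an instrument organiser and press its label holder home behind the lip

TASK

Lay the forceps from the bare worktop flat and lengthwise in the long front compartment of the instrument organiser and let go of them. Then push the foot of the upright label holder straight in under the organiser's front lip, against the sprung stop, until its plate is fully home against the lip, without forcing it, and finish while still holding it pressed there so that it can be fixed. Leave the clip, the stapler and the two dishes where they are.

Things in the scene. Friction and masses are not known exactly. Their poses are not given: they have to be found in the camera images.
- forceps_mid (a point): Middle of the loose steel thumb forceps, 132 mm long (along its y) x 16 wide (x) x 9 high (z), 30 g, lying flat on the worktop with its centre 4.5 mm above it. The point moves with the forceps; z is up.
- long_compartment (a point): Centre of the floor of the long front compartment of the fixed grey organiser tray. Axes: +x from the organiser's front (the lip) to its back, y along the compartment, z up. Inner size 72 mm (x) x 168 mm (y); floor 3 mm above the worktop, walls 4 mm thick, their tops 15 mm above this floor. Behind it are two small compartments with a dish each.
- lip_edge (a point): Point on the worktop straight below the middle of the front edge of the organiser's metal lip, 68 mm in front (-x) of the long compartment's centre; same axes. The lip is a ledge 94 mm wide (y), from x = 0 to 30 mm, underside 9.5 mm and top 13.5 mm above the worktop; the tray's wall right behind it is 18 mm high.
- sprung_stop (a joint): Travel in m of the sprung bar hidden under the lip: 0 = out (its front face 9 mm behind the lip's front edge), grows as it is pushed in (+x of the lip). The push needed is 2 N at the start and 0.5 N more per mm. It reads 0.010 when the label holder's plate touches the lip and pushes the holder back out if let go.
- holder_mid (a point): Middle of the upright plate of the loose grey label holder, 28 mm above its underside; +x is the holder's back, z up. The plate is 10 mm thick (x), 60 wide (y), its top 56 mm above the worktop, with a blank card on its front (-x). Fully home, the plate's +x face (5 mm from this point) touches the lip's front edge and its axes are parallel to the lip's.
- organiser: The fixed organiser, 182 mm deep, 176 mm wide; origin and axes as lip_edge. Below the lip is an opening 70 mm wide (y) and 9.5 mm high between two cheeks; outside it two flared guide walls, 13 mm high, reach 22 mm out in front of the lip (about 75 mm apart at the lip, 100 mm at their ends).
- forceps: The forceps themselves; origin in the middle of the underside, axes as for the point.
- label_holder: The label holder, 40 to 85 g; origin on its underside below the plate's middle. It stands on a flat foot 5 mm thick that reaches from 14 mm in front (-x) to 24 mm behind (+x) the plate's middle plane, 60 mm wide, the last 8 mm at +x 52 mm wide. The +x end of the foot goes under the lip.
- clip: Black bulldog clip, 23 x 60 x 45 mm high, loose; origin under its middle. Leave it alone.
- stapler: Red and black desk stapler, 32 x 131 x 44 mm high, loose; origin under its middle. Leave it alone.
- petri_left: Clear petri dish, 61 mm across, 15 mm high, loose, in the rear left small compartment; origin under its middle. Leave it alone.
- petri_right: Clear petri dish, 61 mm across, 15 mm high, loose, in the rear right small compartment; origin under its middle. Leave it alone.
Things that resemble listed ones, but are neither listed nor needed, are in the scene too. What is meant by the forceps is not pink, and is the larger of those in its own colour. Of the things that look like the label_holder, the larger one is meant.

How it is judged:
By the outcome, as a careful person would: the job done as asked, in the order asked, and still so for the second after the job is handed in, while the arm keeps its last pose, push and grip.
It also fails if it takes over 61 s, if anything falls off the work surface, if the arm or the gripper's body presses on something with over 40 N, if the wrist force passes 120 N, or if a joint passes its speed limit or range.

ROBOT

A 6-joint arm with a two-finger parallel gripper is mounted at the origin on a cart in front of the work surface, level with it; the furniture and walls round the work are solid. World frame = base frame: x ahead of the robot, y to its left, z up, the work surface at z = 0. Lengths are in mm, angles in rad, forces in N, time in s.
With the tool pointing down it reaches from about 250 to 775 mm from the base axis. Payload 4 kg.
Tool frame: the origin (TCP) lies on the mounting face of the last link; the fingertips stand 173 mm ahead of it and the grasp point (between the pads) lies 155 mm ahead of it; z points along the fingers, y is the line along which they close (so a half turn about z gives the same grasp; the last joint's range is limited). The gripper opens to 85 mm and grips with 20 to 120 N. Pads are 22 mm wide; open, the fingers measure 114 mm over their backs; the gripper's body (76 mm by 85 mm) begins 54 mm behind the grasp point. The pads swing forward as they close: fully open they stand 13 mm farther back than shut.
Start: joints at [-1.264, 0.087, 1.371, -0, 1.684, -0.103], TCP at [219.128, -504.463, 404.741] pointing down, gripper open.
Joint ranges: [-3.1, 3.1], [-0.76, 2.03], [0.27, 2.55], [-1.08, 4.22], [0.17, 2.65], [-2.57, 2.57]. Speed limits (rad/s): [2.79, 2.79, 3.14, 3.14, 3.14, 3.14].

INTERFACE

Orientations are given as a unit quaternion [w, x, y, z].
In Python, from rig import r gives the robot as it stands. The module is installed in compiled form; this text tells all that it offers.
- The arm moves only by the tool apply_moves, never from a script. Its argument "rows" is a list of rows, each a list of 7 numbers: the shift along the tool's x, y, z normalised to -1 to 1, where 1 is 12 cm, then the turn, a rotation vector about the tool's x, y, z normalised to -1 to 1, where 1 is 90 degrees, then the opening, from 0 (shut) to 1 (fully open). A call has 1 to 10 rows; each row is the pose to reach, as a shift and turn from the pose commanded when the call began, along the tool's axes at that moment; what a row does not reach only later rows make up. A row lasts 1/10 s, in which the tool goes at most 50 mm and 8.59 degrees, less where a joint would pass 70% of its speed; a pose out of reach is approached as far as the arm can. A call with a number of a shift or a turn outside -1 to 1 is refused whole. A call with a gripper value outside its range is refused whole. The fingers move at their own pace and stop on an object; the grip force is fixed at half the most. Time passes only in rows, so rows that repeat a pose let the fingers close. It gives the time, the measured TCP pose, the force, the opening and the grip force at its end, in the units of the state.
- r.observe(): the state, without advancing time (a new reading comes with each control period).
- r.get_image(name): name is "side" or "top" or "wrist"; returns the picture (420x560x3 uint8, red, green, blue); there is no depth.
- r.camera_info(name): a dict with "fx", "fy", "cx", "cy" (pixels), "k1" (the pictures are not rectified: a ray, as slopes to the right and down, at radius r is drawn at 1 + k1 r^2 times it, then the intrinsics apply), "extrinsics" (4x4, takes a point from world to camera coordinates); the wrist camera has in their place "hand_eye" (4x4, takes a point from camera to tool coordinates, whose origin is the TCP and whose axes are the flange's). Camera axes: x right, y up, looking along -z (the intrinsics and any distortion apply to the point x, -y, -z); pixel columns grow to the right and rows downward; lengths in mm; the calibration is good to about 2 mm. A picture is of the moment at which its call begins: read the wrist's pose just before it. camera_info takes no time and is no camera call.
- r.sign_off(): hands the job in; it is judged then, once.
The state is a dict: "t": time; "joint_pos": joint angles; "qvel": joint speeds; "joint_efforts": joint torques, N m; "eef_pos": TCP position; "eef_rot": TCP orientation; "wrist_force": force on the tool from outside, world axes, zero at the start; "torque": the same for the moment, N m; "finger_gap": opening from 0.0 (shut) to 1.0 (fully open); "grip_force": force on a finger pad.
Only numpy, scipy, OpenCV 4.12 (cv2) and the standard library are available. Lean on these libraries where they do the work, as an engineer would, in place of code of your own. Each camera call takes 0.05 s, during which the arm holds its last target. There are 200 camera calls.

## Working session

There is one attempt and no reset: what is moved stays moved. The work goes in short steps, Python scripts to look and compute and a tool call to move; the robot and the scene stay as the last step left them, time stands still between calls to the robot, and variables do not carry over. Pictures are saved under pics/ and viewed, at most 14 in all, crops included, and the job is handed in when it is done.

Besides the shell and the picture viewer there is one more tool, called by a JSON object that holds its "method" and its "body". apply_moves: Moves the arm, as the interface text tells. Scaled input: -1 to 1 covers 12 cm each way for a shift and 90 degrees each way for a turn. Its arguments: {"type":"object","properties":{"rows":{"type":"array"}},"required":["rows"]}

```bash
mkdir -p pics; cat > h.py <<'E'
import numpy as np, cv2, json
from rig import r
from scipy.spatial.transform import Rotation as R
def rot(s): q=s["eef_rot"]; return R.from_quat([q[1],q[2],q[3],q[0]]).as_matrix()
def cam(name,s=None):
    c=r.camera_info(name)
    if name=="wrist":
        s=s or r.observe(); T=np.eye(4);T[:3,:3]=rot(s);T[:3,3]=s["eef_pos"]
        c2w=T@np.array(c["hand_eye"])
    else: c2w=np.linalg.inv(np.array(c["extrinsics"]))
    return c,c2w
def px2w(cc,uv,z=0.):
    c,M=cc; out=[]
    for u,v in np.atleast_2d(uv).astype(float):
        x,y=(u-c["cx"])/c["fx"],(v-c["cy"])/c["fy"]; rd=np.hypot(x,y); q=rd
        for _ in range(30): q=rd/(1+c["k1"]*q*q)
        f=q/rd if rd>0 else 1
        d=M[:3,:3]@np.array([x*f,-y*f,-1.]); o=M[:3,3]
        out.append(o+d*(z-o[2])/d[2])
    return np.array(out)
def w2px(cc,P):
    c,M=cc; W=np.linalg.inv(M); out=[]
    for p in np.atleast_2d(P):
        q=W[:3,:3]@p+W[:3,3]; x,y=q[0]/-q[2],-q[1]/-q[2]; f=1+c["k1"]*(x*x+y*y)
        out.append([c["fx"]*x*f+c["cx"],c["fy"]*y*f+c["cy"]])
    return np.array(out)
def snap(name,fn=None):
    s=r.observe(); cc=cam(name,s); im=np.ascontiguousarray(r.get_image(name)[:,:,::-1])
    cv2.imwrite(f"pics/{fn or name}.png",im); return im,cc
E
python3 - <<'E'
from h import *
ims=[snap(n,n+"0")[0] for n in("top","side")]
cv2.imwrite("pics/a.png",cv2.resize(ims[0],(800,600),interpolation=cv2.INTER_CUBIC))
cv2.imwrite("pics/b.png",cv2.resize(ims[1],(800,600),interpolation=cv2.INTER_CUBIC))
for n in("top","side"):
    c,M=cam(n); print(n,c["fx"],c["k1"],M.round(2).tolist())
s=r.observe();print(s); print(cam("wrist")[0]["hand_eye"])
E
```

```text
top 544.2938785619832 -0.11462106840255964 [[-0.01, 0.99, -0.16, 348.66], [-1.0, -0.01, -0.02, -74.61], [-0.02, 0.16, 0.99, 1304.12], [0.0, 0.0, 0.0, 1.0]]
side 421.8024441331604 0.007591592118572123 [[-0.9, 0.3, -0.31, 227.92], [-0.43, -0.64, 0.64, 617.18], [-0.01, 0.71, 0.7, 824.24], [0.0, 0.0, 0.0, 1.0]]
{'t': 0.1, 'joint_pos': array([-1.26410467e+00,  8.79054068e-02,  1.37212736e+00, -4.23711659e-05,
        1.68361221e+00, -1.03123682e-01]), 'qvel': array([ 0.0010328 , -0.00039473, -0.0050411 , -0.00017849, -0.00228612,
        0.00034355]), 'joint_efforts': array([ 2.76266524e-03, -3.53015220e+01, -3.14219463e+01, -1.45969889e-04,
        7.98065274e-03, -5.73905083e-06]), 'eef_pos': array([ 219.08843782, -504.3671067 ,  403.63023372]), 'eef_rot': array([-1.01870939e-03,  9.79079741e-01,  2.03474339e-01, -1.25210734e-04]), 'wrist_force': array([ 0.20303634, -0.87744835, -0.29325868]), 'torque': array([0.00714266, 0.00878864, 0.0120358 ]), 'grip_force': 0.0, 'finger_gap': 0.9992410070285513}
[[-1.13703201e-03  9.46397011e-01  3.23003722e-01  8.39710377e+01]
 [ 9.99999119e-01  1.29742396e-03 -2.81257299e-04 -1.49576384e-01]
 [-6.85253835e-04  3.23003117e-01 -9.46397652e-01  3.07632036e+01]
 [ 0.00000000e+00  0.00000000e+00  0.00000000e+00  1.00000000e+00]]
```

View pics/a.png

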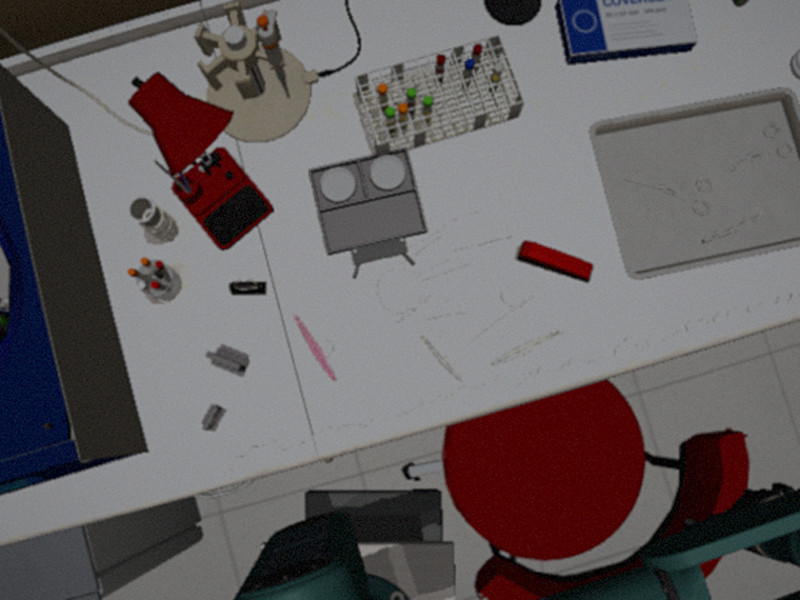

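View pics/b.png

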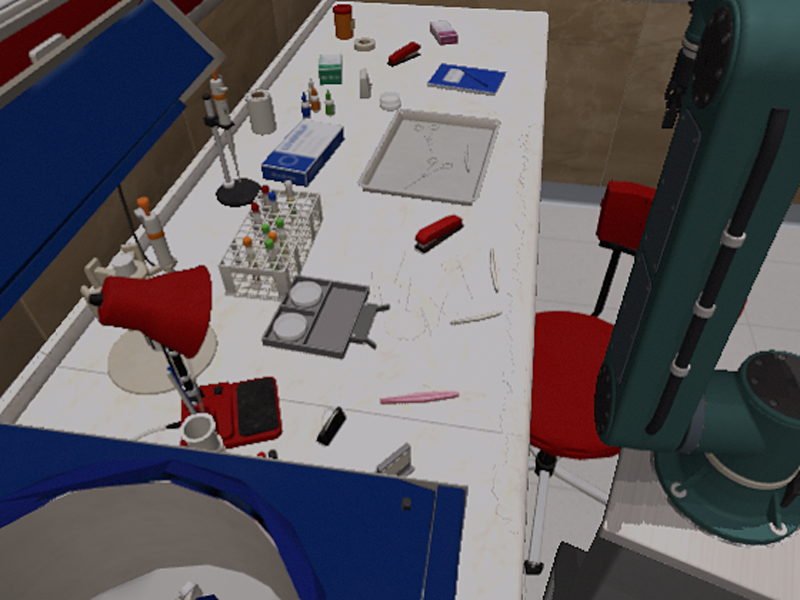

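Top view (800x600 scale): the organiser is at (368,205), its lip at (382,250). Forceps candidates are pink (315,348), steel (440,358) and steel (527,347). The last is the larger steel one, so it fits. Label-holder candidates are (228,360) and (213,417); the first is larger and fits. The clip is at (248,288) and the stapler at (555,260). I'll confirm with an enlarged crop.

```bash
python3 - <<'E'
from h import *
im=cv2.imread("pics/top0.png"); cc=cam("top")
k=0.7
a=im[222:276,285:405]; b=im[235:310,130:200]; c=im[100:200,210:310]
A=cv2.resize(a,(800,360),interpolation=cv2.INTER_CUBIC)
B=cv2.resize(b,(224,240),interpolation=cv2.INTER_CUBIC); C=cv2.resize(c,(240,240),interpolation=cv2.INTER_CUBIC)
out=np.zeros((600,800,3),np.uint8); out[:360]=cv2.convertScaleAbs(A,alpha=1.6,beta=-80); out[360:,:224]=B; out[360:,240:480]=C
cv2.imwrite("pics/crop1.png",out)
for n,uv in dict(fA=[(422,336),(461,380)],fB=[(492,363),(562,332)],pink=[(295,317),(335,380)],hold=[(208,352),(248,365)],hs=[(206,425),(222,407)],org=[(310,167),(408,150),(427,231),(328,255)],clip=[(248,288)],stap=[(520,245),(590,275)]).items():
    w=px2w(cc,np.array(uv)*k,0 if n!='org' else 18); print(n,w[:,:2].round(0).tolist(),np.linalg.norm(w[0]-w[1]).round() if len(w)>1 else '')
E
```

```text
fA [[491.0, -113.0], [416.0, -177.0]] 98.0
fB [[444.0, -230.0], [494.0, -350.0]] 130.0
pink [[526.0, 102.0], [419.0, 34.0]] 127.0
hold [[468.0, 250.0], [446.0, 181.0]] 73.0
hs [[346.0, 251.0], [375.0, 224.0]] 40.0
org [[786.0, 76.0], [813.0, -95.0], [668.0, -124.0], [629.0, 44.0]] 173.0
clip [[578.0, 183.0]] 
stap [[646.0, -285.0], [592.0, -403.0]] 130.0
```

View pics/crop1.png

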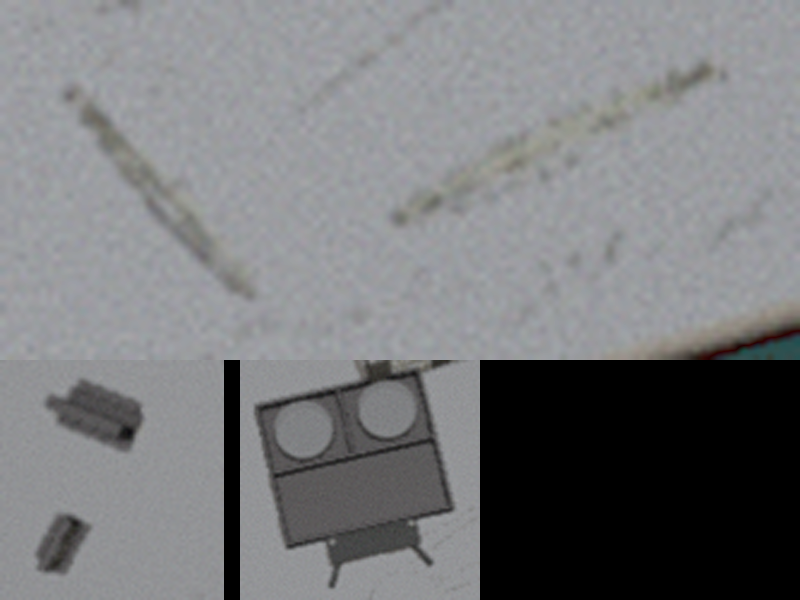

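The crop confirms it. The right-hand steel forceps, about 130 mm from crop (398,218) to (712,70), is larger than the left one at about 98 mm. The upper holder at crop (100,415) is the larger of the two. I'll move above the forceps.

{"method": "apply_moves", "body": {"rows": [[1,-0.4,0.4,0,0,-0.5,1],[1,-0.8,0.9,0,0,-0.99,1],[1,-0.8,0.9,0,0,-0.99,1],[1,-0.8,0.9,0,0,-0.99,1],[1,-0.8,0.9,0,0,-0.99,1],[1,-0.8,0.9,0,0,-0.99,1],[1,-0.8,0.9,0,0,-0.99,1],[1,-0.8,0.9,0,0,-0.99,1],[1,-0.8,0.9,0,0,-0.99,1],[1,-0.8,0.9,0,0,-0.99,1]]}}

```text
t: 1.1
eef_pos: [290.8, -368.4, 296.2]
eef_rot: [-0.0, 0.575, 0.818, 0.0]
wrist_force: [0.3, -0.5, 0.1]
finger_gap: 1.003
grip_force: 0.0
```

```bash
cat >> h.py <<'E'
def goto(xyz,yaw=None,grasp=True):
    "row for target grasp point xyz (world) with tool down, tool-x yaw in deg"
    s=r.observe(); M=rot(s); p=np.array(xyz,float)+([0,0,155] if grasp else 0)
    d=M.T@(p-s["eef_pos"]); w=np.zeros(3)
    if yaw is not None:
        a=np.radians(yaw); T=np.array([[np.cos(a),np.sin(a),0],[np.sin(a),-np.cos(a),0],[0,0,-1]])
        w=R.from_matrix(M.T@T).as_rotvec(degrees=True)
    print("t",round(s["t"],2),"row",(d/120).round(3).tolist(),(w/90).round(3).tolist(),"yaw",np.degrees(np.arctan2(M[1,0],M[0,0])).round(2),"tcp",s["eef_pos"].round(1),"F",s["wrist_force"].round(1),"gap",round(s["finger_gap"],3))
E
python3 -c "
from h import *
goto([469,-290,130],112.6)"
```

```text
t 1.1 row [0.112, 1.618, 0.093] [-0.0, -0.001, -0.031] yaw 109.78 tcp [ 290.8 -368.4  296.2] F [ 0.3 -0.5  0.1] gap 1.003
```

{"method": "apply_moves", "body": {"rows": [[0.06,0.81,0.1,0,0,-0.031,1],[0.06,0.81,0.1,0,0,-0.031,1]]}}

```text
t: 1.3
eef_pos: [380.4, -329.7, 284.5]
eef_rot: [0.0, 0.559, 0.829, -0.0]
wrist_force: [0.2, -0.8, -0.9]
finger_gap: 1.0
grip_force: 0.0
```

{"method": "apply_moves", "body": {"rows": [[0.06,0.81,0,0,0,0,1],[0.06,0.81,0,0,0,0,1],[0.06,0.81,0,0,0,0,1],[0.06,0.81,0,0,0,0,1]]}}

```text
t: 1.7
eef_pos: [468.0, -285.3, 283.9]
eef_rot: [-0.001, 0.557, 0.831, -0.0]
wrist_force: [-0.6, -0.5, -0.1]
finger_gap: 1.001
grip_force: 0.0
```

```bash
python3 - <<'E'
from h import *
goto([469,-290,130],112.6)
im,cc=snap("wrist","w1")
g=cv2.cvtColor(im,cv2.COLOR_BGR2Lab).astype(float)
d=np.linalg.norm(cv2.GaussianBlur(g,(0,0),1)-cv2.GaussianBlur(g,(0,0),40),axis=2)
print(w2px(cc,[[444,-230,5],[494,-350,5]]).round())
m=(d>12).astype(np.uint8); m=cv2.morphologyEx(m,cv2.MORPH_CLOSE,np.ones((7,7)))
for c in cv2.findContours(m,0,1)[0]:
    if cv2.contourArea(c)>600:
        (ctr,wh,a)=cv2.minAreaRect(c); b=cv2.boxPoints((ctr,wh,a)); w=px2w(cc,b,5)
        print(np.round(ctr),np.round(wh),w[:,:2].round(1).tolist())
E
```

```text
t 1.7 row [-0.039, -0.007, -0.01] [-0.001, -0.001, -0.003] yaw 112.35 tcp [ 468.  -285.3  283.9] F [-0.6 -0.5 -0.1] gap 1.001
[[278. 126.]
 [279. 282.]]
[280. 210.] [419. 559.] [[241.3, -223.3], [585.0, -82.7], [824.6, -392.4], [287.4, -614.6]]
```

View pics/w1.png

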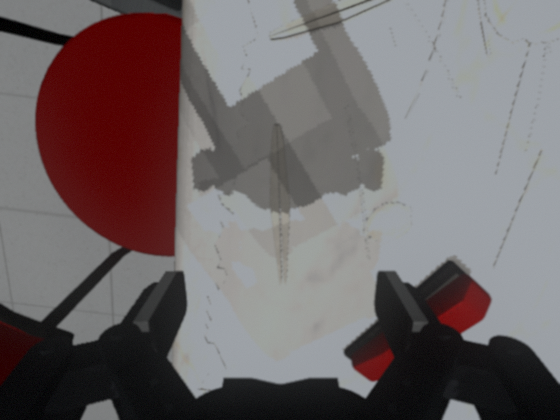

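The wrist view shows the forceps running from (277,124) to (283,284) px. The smaller steel ones are at the top, around (330,20).

```bash
python3 - <<'E'
from h import *
cc=cam("wrist"); w=px2w(cc,[(277,124),(283,284)],4); print(w.round(1)); d=w[1]-w[0]
y=np.degrees(np.arctan2(-d[1],-d[0])); print(np.linalg.norm(d),y); c=w.mean(0)
goto([c[0],c[1],5],y)
# organiser in top
im=cv2.imread("pics/top0.png"); h=cv2.cvtColor(im,cv2.COLOR_BGR2GRAY)
m=(cv2.GaussianBlur(h,(3,3),0)<118).astype(np.uint8); print(h[165,260],h[190,320])
E
```

```text
[[ 442.  -229.6    4. ]
 [ 497.1 -352.3    4. ]]
134.51806287269437 114.21402566873635
t 1.75 row [-0.047, 0.004, 1.034] [-0.001, -0.001, -0.022] yaw 112.25 tcp [ 467.2 -285.9  284. ] F [-0.8 -0.2  0.2] gap 1.001
94 149
```

{"method": "apply_moves", "body": {"rows": [[-0.047,0.004,0.4,0,0,-0.022,0.6],[-0.047,0.004,0.75,0,0,-0.022,0.5],[-0.047,0.004,0.9,0,0,-0.022,0.45],[-0.047,0.004,0.908,0,0,-0.022,0.45],[-0.047,0.004,0.908,0,0,-0.022,0.4]]}}

```text
t: 2.25
eef_pos: [468.7, -292.1, 175.5]
eef_rot: [-0.001, 0.544, 0.839, -0.0]
wrist_force: [0.4, -0.7, -0.1]
finger_gap: 0.4
grip_force: 0.0
```

{"method": "apply_moves", "body": {"rows": [[0,0,0,0,0,0,0],[0,0,0,0,0,0,0],[0,0,0,0,0,0,0],[0,0,0,0,0,0,0],[0,0,0,0,0,0,0],[0,0,0,0,0,0,0],[0,0,0,0,0,0,0]]}}

```text
t: 2.95
eef_pos: [470.1, -291.5, 176.6]
eef_rot: [0.0, 0.543, 0.84, -0.001]
wrist_force: [-2.8, -1.4, 5.9]
finger_gap: 0.161
grip_force: 59.7
```

{"method": "apply_moves", "body": {"rows": [[0,0,-0.4,0,0,0,0],[0,0,-0.8,0,0,0,0],[0,0,-1,0,0,0,0]]}}

```text
t: 3.25
eef_pos: [470.9, -291.2, 300.0]
eef_rot: [0.003, 0.543, 0.84, 0.0]
wrist_force: [1.2, 0.6, 0.5]
finger_gap: 0.157
grip_force: 59.0
```

```bash
python3 - <<'E'
from h import *
goto([687,-31,135],102.5)
E
```

```text
t 3.25 row [1.239, 2.531, 0.087] [0.003, 0.003, 0.13] yaw 114.22 tcp [ 470.9 -291.2  300. ] F [1.2 0.6 0.5] gap 0.157
```

{"method": "apply_moves", "body": {"rows": [[0.42,0.9,0,0,0,0,0],[0.42,0.9,0,0,0,0,0],[0.42,0.9,0,0,0,0,0]]}}

```text
t: 3.55
eef_pos: [549.8, -197.6, 295.4]
eef_rot: [-0.0, 0.542, 0.84, 0.002]
wrist_force: [-0.7, -0.3, -0.3]
finger_gap: 0.16
grip_force: 59.1
```

{"method": "apply_moves", "body": {"rows": [[0.42,0.9,0,0,0,0,0],[0.42,0.9,0,0,0,0,0],[0.42,0.9,0,0,0,0.13,0],[0.42,0.9,0,0,0,0.13,0]]}}

```text
t: 3.95
eef_pos: [627.4, -107.1, 294.3]
eef_rot: [-0.001, 0.625, 0.78, 0.001]
wrist_force: [-0.2, 0.0, -0.6]
finger_gap: 0.157
grip_force: 59.1
```

```bash
python3 - <<'E'
from h import *
goto([687,-31,135],102.5)
im,cc=snap("wrist","w2")
E
```

```text
t 3.95 row [0.511, 0.622, 0.037] [0.0, -0.002, 0.001] yaw 102.57 tcp [ 627.4 -107.1  294.3] F [-0.2  0.  -0.6] gap 0.157
```

View pics/w2.png

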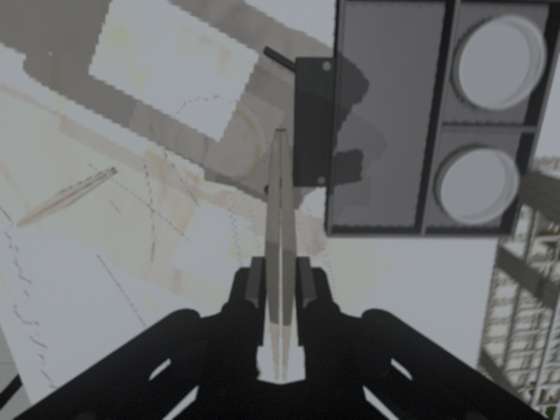

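The forceps are held centred and aligned with the tool axis, from (280,130) to (283,378) px. The lip's front corners are at (297,58) and (294,186), and the tray's right-side corners at (327,236) and (514,236).

```bash
python3 - <<'E'
from h import *
cc=cam("wrist"); l=px2w(cc,[(297,58),(294,186)],13.5); t=px2w(cc,[(327,236),(514,236),(335,0)],18)
print(l.round(1),np.linalg.norm(l[0]-l[1])); print(t.round(1),np.linalg.norm(t[0]-t[1]))
for d in (l[0]-l[1],t[1]-t[0],t[2]-t[0]): print(np.degrees(np.arctan2(d[1],d[0])).round(2))
f=px2w(cc,[(280,130),(283,378)],125);print(f.round(1),np.linalg.norm(f[0]-f[1]),f.mean(0))
s=r.observe(); M=rot(s); print(((f-s["eef_pos"])@M).round(1))
# top view corner estimates, subpixel via edges
im=cv2.imread("pics/top0.png"); hm=cv2.cvtColor(im,cv2.COLOR_BGR2GRAY)
m=(hm<115).astype(np.uint8); m[:, :205]=0; m[:,310:]=0; m[:100]=0;m[200:]=0
m=cv2.morphologyEx(cv2.morphologyEx(m,cv2.MORPH_CLOSE,np.ones((15,15))),cv2.MORPH_OPEN,np.ones((35,35)))
cs=max(cv2.findContours(m,0,1)[0],key=cv2.contourArea); rr=cv2.minAreaRect(cs); print(rr)
w=px2w(cam("top"),cv2.boxPoints(rr),18); print(w.round(1), [np.linalg.norm(w[i]-w[i-1]).round(1) for i in range(4)], w.mean(0).round(1))
E
```

```text
[[615.5  -1.6  13.5]
 [634.4 -91.5  13.5]] 91.8603179389245
[[ 669.4 -125.1   18. ]
 [ 818.2  -92.5   18. ]
 [ 631.5   37.3   18. ]] 152.35634913562032
101.86
12.36
103.14
[[ 612.3  -40.7  125. ]
 [ 641.9 -167.9  125. ]] 130.59442354457445 [ 627.13202098 -104.3227897   125.        ]
[[ 68.8   0.7 169.4]
 [-61.8   2.2 169.2]]
((259.0, 154.49998474121094), (63.99999237060547, 50.99999237060547), -0.0)
[[ 625.5   50.3   18. ]
 [ 754.    50.6   18. ]
 [ 751.1 -106.9   18. ]
 [ 623.1 -104.5   18. ]] [np.float64(154.8), np.float64(128.5), np.float64(157.5), np.float64(128.1)] [688.4 -27.6  18. ]
```

```bash
python3 - <<'E'
from h import *
goto([690.8,-35,25.5],102.4)
E
```

```text
t 4.0 row [0.48, 0.654, 0.948] [-0.001, -0.001, 0.001] yaw 102.48 tcp [ 626.7 -108.3  294.3] F [ 0.1 -0.4 -0.6] gap 0.161
```

{"method": "apply_moves", "body": {"rows": [[0.24,0.327,0,0,0,0,0],[0.48,0.654,0,0,0,0,0],[0.48,0.654,0,0,0,0,0],[0.48,0.654,0.4,0,0,0,0],[0.48,0.654,0.7,0,0,0,0],[0.48,0.654,0.85,0,0,0,0],[0.48,0.654,0.85,0,0,0,0]]}}

```text
t: 4.7
eef_pos: [687.8, -37.6, 187.9]
eef_rot: [-0.005, 0.626, 0.78, -0.003]
wrist_force: [-0.2, -0.4, -0.2]
finger_gap: 0.158
grip_force: 59.1
```

```bash
python3 - <<'E'
from h import *
goto([690.8,-35,25.5],102.4)
im,cc=snap("wrist","w3")
E
```

```text
t 4.7 row [0.016, 0.03, 0.062] [-0.006, -0.002, 0.001] yaw 102.51 tcp [687.8 -37.6 187.9] F [-0.2 -0.4 -0.2] gap 0.158
```

View pics/w3.png

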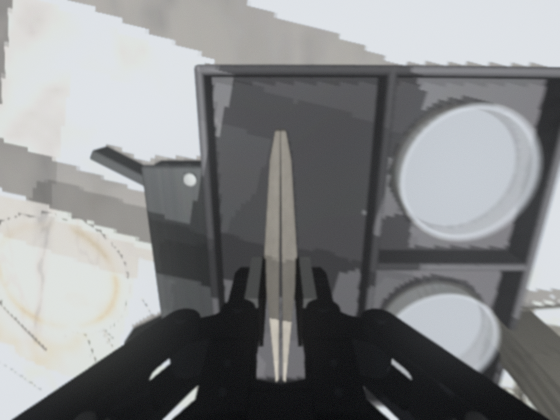

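The forceps are inside the compartment's outline: walls at about px 212 and 372, forceps at 280. I'll lower and release.

{"method": "apply_moves", "body": {"rows": [[0.016,0.03,0.03,0,0,0,0],[0.016,0.03,0.06,0,0,0,0],[0.016,0.03,0.064,0,0,0,0],[0.016,0.03,0.064,0,0,0,0]]}}

```text
t: 5.15
eef_pos: [693.3, -34.8, 187.0]
eef_rot: [0.001, 0.626, 0.78, 0.0]
wrist_force: [-0.1, -0.0, -0.7]
finger_gap: 0.163
grip_force: 59.1
```

{"method": "apply_moves", "body": {"rows": [[0,0,0,0,0,0,0.3],[0,0,0,0,0,0,0.3],[0,0,0,0,0,0,0.3],[0,0,0,0,0,0,0.3]]}}

```text
t: 5.55
eef_pos: [693.1, -34.8, 186.2]
eef_rot: [0.0, 0.626, 0.78, 0.0]
wrist_force: [-0.3, -0.1, 0.0]
finger_gap: 0.301
grip_force: 0.0
```

{"method": "apply_moves", "body": {"rows": [[0,0,-0.15,0,0,0,0.3],[0,0,-0.5,0,0,0,0.3],[0,0,-0.95,0,0,0,0.3],[0,0,-0.95,0,0,0,0.6]]}}

```text
t: 5.95
eef_pos: [694.5, -34.9, 310.2]
eef_rot: [0.007, 0.626, 0.78, 0.004]
wrist_force: [1.9, -0.1, 1.1]
finger_gap: 0.461
grip_force: 0.0
```

```bash
python3 - <<'E'
from h import *
goto([450,215,135],102.4)
im,cc=snap("wrist","w4")
im,cc=snap("top","top1")
a=cv2.imread("pics/w4.png"); out=np.zeros((600,800,3),np.uint8); out[:420,:560]=a
b=cv2.imread("pics/top0.png")[225:310,130:200]; out[:285,562:797]=cv2.resize(b,(235,285),interpolation=cv2.INTER_CUBIC)
s=cv2.imread("pics/side0.png")[295:345,250:300]; out[300:535,562:797]=cv2.resize(s,(235,235),interpolation=cv2.INTER_CUBIC)
cv2.imwrite("pics/c4.png",out)
E
```

```text
t 5.95 row [2.475, -1.541, 0.13] [0.01, 0.004, 0.001] yaw 102.49 tcp [694.5 -34.9 310.2] F [ 1.9 -0.1  1.1] gap 0.461
```

View pics/c4.png

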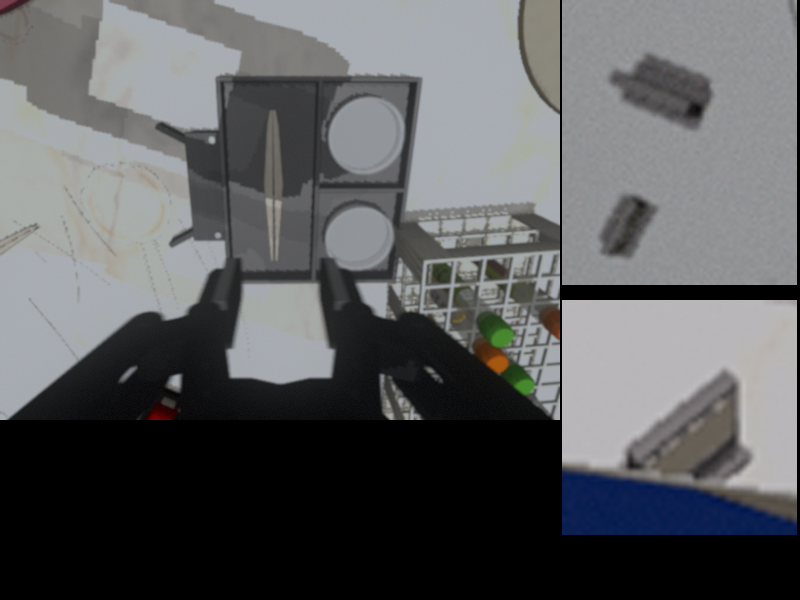

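The forceps lie flat and lengthwise in the compartment, from (272,112) to (275,262). The side crop shows the beige card on the near face at (690,430), so the holder's front faces about 162° and its +x about -18°. I'll move over the holder.

{"method": "apply_moves", "body": {"rows": [[0.1,-0.4,0,0,0,0,1],[0.3,-0.8,0,0,0,0,1],[0.5,-1,0,0,0,0,1],[0.5,-1,0,0,0,0,1]]}}

```text
t: 6.45
eef_pos: [558.6, -0.4, 296.5]
eef_rot: [-0.004, 0.625, 0.78, -0.002]
wrist_force: [0.4, 0.5, -0.3]
finger_gap: 0.998
grip_force: 0.0
```

{"method": "apply_moves", "body": {"rows": [[1,-0.5,0,0,0,0.1,1],[1,-0.5,0,0,0,0.2,1],[1,-0.5,0,0,0,0.3,1],[1,-0.5,0,0,0,0.34,1]]}}

```text
t: 6.85
eef_pos: [476.2, 104.6, 298.5]
eef_rot: [-0.001, 0.81, 0.587, -0.001]
wrist_force: [1.3, -1.2, -0.0]
finger_gap: 1.003
grip_force: 0.0
```

```bash
python3 - <<'E'
from h import *
goto([450,215,155],72)
E
```

```text
t 6.85 row [0.807, -0.494, -0.094] [-0.002, 0.0, -0.001] yaw 71.88 tcp [476.2 104.6 298.5] F [ 1.3 -1.2 -0. ] gap 1.003
```

{"method": "apply_moves", "body": {"rows": [[0.4,-0.25,-0.05,0,0,0,1],[0.8,-0.5,-0.1,0,0,0,1],[0.8,-0.5,-0.1,0,0,0,1],[0.8,-0.5,-0.1,0,0,0,1],[0.8,-0.5,-0.1,0,0,0,1]]}}

```text
t: 7.35
eef_pos: [451.5, 211.4, 311.0]
eef_rot: [0.0, 0.809, 0.587, -0.001]
wrist_force: [0.8, -0.8, -0.5]
finger_gap: 0.999
grip_force: 0.0
```

```bash
python3 - <<'E'
from h import *
goto([450,215,155],72)
im,cc=snap("wrist","w5")
cv2.imwrite("pics/w5.png",cv2.resize(im,(800,600)))
E
```

```text
t 7.35 row [0.025, -0.021, 0.008] [-0.0, 0.001, -0.001] yaw 71.91 tcp [451.5 211.4 311. ] F [ 0.8 -0.8 -0.5] gap 0.999
```

View pics/w5.png

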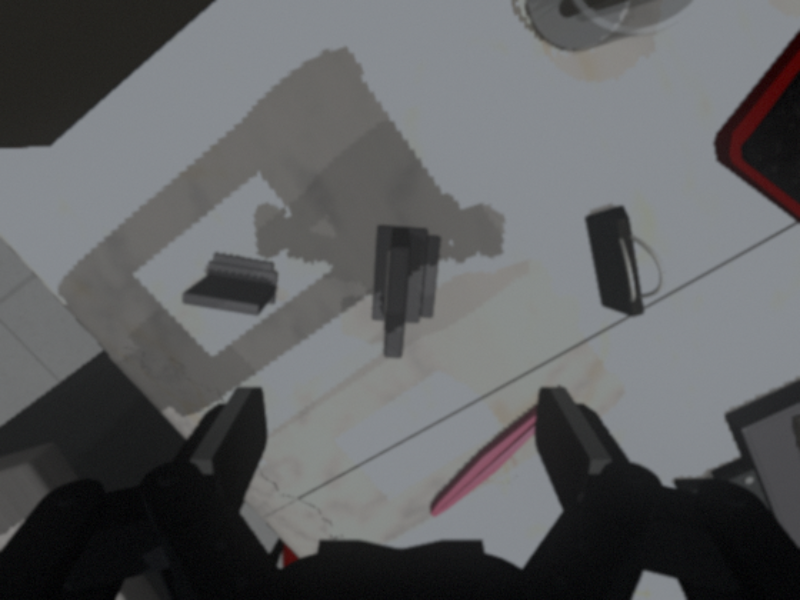

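The wider foot edge is on the left at (375,226–321) and the narrowed end on the right at (437,237–318), so the holder's +x points right, along tool +y. The plate's top near end is at (385–404,357).

```bash
python3 - <<'E'
from h import *
cc=cam("wrist"); k=.7; s=r.observe(); M=rot(s); q=np.array(s["eef_pos"])
g=cv2.cvtColor(cv2.imread("pics/w5.png"),cv2.COLOR_BGR2GRAY)
for y in(245,300,350): print(y,g[y,366:448:2].tolist())
def sh(n,uv,z):
    w=px2w(cc,np.array(uv)*k,z); print(n,w[:,:2].round(1).tolist(),((w-q)@M)[:,:2].round(1).tolist())
sh("footL",[(377,226),(373,320)],5); sh("footR",[(440,237),(433,318)],5); sh("top",[(385,357),(404,357),(391,238),(411,238)],56)
E
```

```text
245 [93, 91, 92, 92, 84, 64, 49, 50, 50, 50, 49, 49, 44, 37, 36, 35, 37, 37, 35, 35, 37, 36, 38, 43, 43, 44, 42, 43, 43, 44, 44, 48, 50, 51, 50, 49, 56, 73, 90, 93, 93]
300 [130, 131, 129, 105, 77, 72, 70, 59, 49, 55, 61, 53, 49, 51, 51, 54, 51, 49, 51, 48, 57, 69, 73, 72, 74, 74, 71, 63, 60, 70, 72, 73, 73, 75, 96, 122, 127, 127, 126, 127, 127]
350 [137, 138, 138, 137, 138, 138, 137, 135, 117, 83, 69, 74, 73, 73, 73, 72, 70, 72, 93, 120, 129, 127, 126, 125, 127, 128, 131, 132, 132, 133, 133, 133, 133, 134, 135, 135, 135, 135, 134, 135, 136]
footL [[448.7, 244.7], [427.0, 189.5]] [[31.8, -13.1], [-27.4, -16.6]]
footR [[481.8, 226.9], [462.9, 179.1]] [[25.2, 23.9], [-26.1, 20.8]]
top [[435.5, 186.6], [445.0, 183.5], [458.7, 245.5], [467.8, 242.5]] [[-27.7, -7.5], [-27.7, 2.4], [35.6, -3.9], [35.6, 5.7]]
```

```bash
python3 - <<'E'
from h import *
goto([450.6,212.3,40],68.5)
E
```

```text
t 7.4 row [0.01, -0.011, 0.968] [-0.0, 0.001, 0.037] yaw 71.84 tcp [451.6 210.9 311.1] F [-0.4  0.2 -1.1] gap 1.003
```

{"method": "apply_moves", "body": {"rows": [[0.01,-0.011,0.3,0,0,0.037,0.6],[0.01,-0.011,0.6,0,0,0.037,0.55],[0.01,-0.011,0.85,0,0,0.037,0.5],[0.01,-0.011,0.968,0,0,0.037,0.5],[0.01,-0.011,0.968,0,0,0.037,0.5]]}}

```text
t: 7.9
eef_pos: [449.7, 211.9, 193.3]
eef_rot: [-0.001, 0.827, 0.562, -0.003]
wrist_force: [-0.8, -0.1, 1.1]
finger_gap: 0.5
grip_force: 0.0
```

{"method": "apply_moves", "body": {"rows": [[0,0,0,0,0,0,0.3],[0,0,0,0,0,0,0.2],[0,0,0,0,0,0,0.05],[0,0,0,0,0,0,0],[0,0,0,0,0,0,0],[0,0,0,0,0,0,0],[0,0,0,0,0,0,0]]}}

```text
t: 8.6
eef_pos: [451.2, 213.8, 198.1]
eef_rot: [0.001, 0.826, 0.563, 0.002]
wrist_force: [-1.3, -0.6, 6.7]
finger_gap: 0.105
grip_force: 60.0
```

```bash
python3 - <<'E'
from h import *
a=np.radians(12.4); e=np.array([np.cos(a),np.sin(a)]); lip=np.array([624.5,-46.5])
for d in(-120,-60,-40): print((lip+d*e).round(1)); goto([*(lip+d*e),60],102.4)
E
```

```text
[507.3 -72.3]
t 8.6 row [-2.048, 1.306, -0.141] [0.003, -0.001, -0.376] yaw 68.57 tcp [451.2 213.8 198.1] F [-1.3 -0.6  6.7] gap 0.105
[565.9 -59.4]
t 8.6 row [-1.77, 1.722, -0.139] [0.003, -0.001, -0.376] yaw 68.57 tcp [451.2 213.8 198.1] F [-1.3 -0.6  6.7] gap 0.105
[585.4 -55.1]
t 8.6 row [-1.677, 1.86, -0.138] [0.003, -0.001, -0.376] yaw 68.57 tcp [451.2 213.8 198.1] F [-1.3 -0.6  6.7] gap 0.105
```

{"method": "apply_moves", "body": {"rows": [[0,0,-0.2,0,0,0,0],[0,0,-0.5,0,0,0,0],[-0.3,0.2,-0.5,0,0,0,0],[-0.7,0.4,-0.5,0,0,0,0],[-1,0.65,-0.5,0,0,0,0],[-1,0.65,-0.5,0,0,0,0]]}}

```text
t: 9.2
eef_pos: [480.0, 68.6, 256.3]
eef_rot: [0.002, 0.828, 0.56, -0.0]
wrist_force: [-0.0, 0.7, -2.0]
finger_gap: 0.11
grip_force: 59.0
```

{"method": "apply_moves", "body": {"rows": [[-0.4,0.2,0,0,0,-0.09,0],[-0.8,0.5,0,0,0,-0.18,0],[-1,0.65,0,0,0,-0.27,0],[-1,0.65,0,0,0,-0.376,0],[-1,0.65,0,0,0,-0.376,0],[-1,0.65,0,0,0,-0.376,0]]}}

```text
t: 9.8
eef_pos: [507.8, -67.0, 255.6]
eef_rot: [-0.0, 0.627, 0.779, -0.0]
wrist_force: [-0.5, 0.0, -1.2]
finger_gap: 0.103
grip_force: 59.0
```

```bash
python3 - <<'E'
from h import *
a=np.radians(12.4); e=np.array([np.cos(a),np.sin(a)]); lip=np.array([624.5,-46.5])
goto([*(lip-120*e),100],102.4)
im,cc=snap("wrist","w6"); cv2.imwrite("pics/w6.png",cv2.resize(im,(800,600)))
E
```

```text
t 9.8 row [-0.042, -0.013, 0.005] [-0.0, -0.0, -0.001] yaw 102.35 tcp [507.8 -67.  255.6] F [-0.5  0.  -1.2] gap 0.103
```

View pics/w6.png

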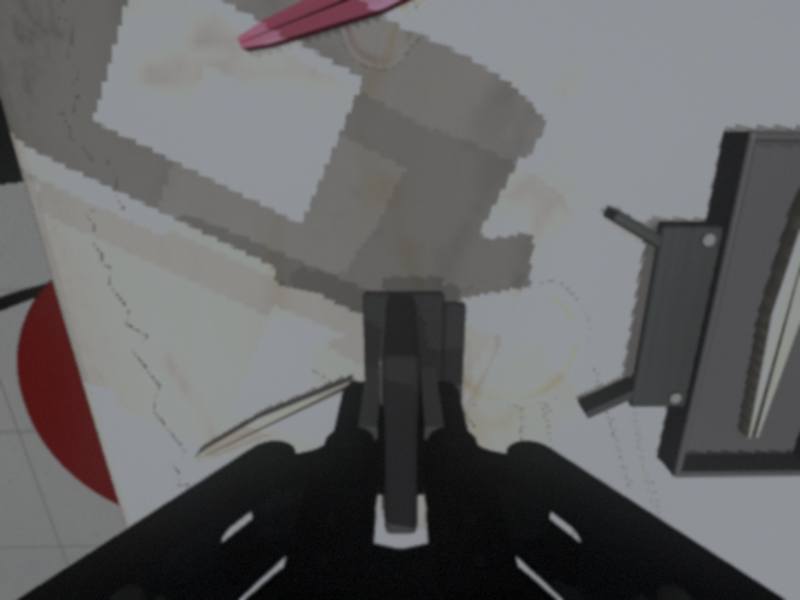

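The holder is held square, with the foot's far edge at (364–443,293) and its narrow end at (465,304). The lip's front corners are at (659,223) and (632,403), with the guides' tips at (607,210) and (585,410).

```bash
python3 - <<'E'
from h import *
cc=cam("wrist"); k=.7; s=r.observe(); M=rot(s); q=np.array(s["eef_pos"])
def sh(n,uv,z):
    w=px2w(cc,np.array(uv)*k,z); d=w[0]-w[1]; print(n,w[:,:2].round(1).tolist(),w.mean(0)[:2].round(1),"ang",np.degrees(np.arctan2(d[1],d[0])).round(2),np.linalg.norm(d).round(1),((w-q)@M)[:,:2].round(1).tolist())
sh("lip",[(659,223),(632,403)],13.5); sh("guide tips",[(606,209),(585,410)],13); sh("tray front",[(750,132),(676,473)],18)
sh("forceps?",[(757,437),(676,473)],7)
sh("foot",[(364,293),(363,425)],63); sh("footR",[(465,304),(461,385)],63); sh("plate top",[(386,293),(384,530)],114);sh("ptR",[(415,293),(417,530)],114)
E
```

```text
lip [[612.4, 2.4], [634.6, -87.8]] [623.5 -42.7] ang 103.82 92.9 [[44.9, 117.2], [-48.0, 119.5]]
guide tips [[587.0, 3.1], [612.5, -97.1]] [599.8 -47. ] ang 104.3 103.4 [[51.0, 92.5], [-52.3, 96.0]]
tray front [[632.9, 46.9], [670.8, -121.2]] [651.8 -37.1] ang 102.71 172.3 [[84.0, 146.7], [-88.3, 147.8]]
forceps? [[714.9, -96.8], [680.4, -128.4]] [ 697.6 -112.6] ang 42.46 46.8 [[-73.9, 196.1], [-97.4, 155.6]]
foot [[489.5, -41.4], [499.5, -96.0]] [494.5 -68.7] ang 100.44 55.5 [[28.5, -12.3], [-27.0, -14.2]]
footR [[526.1, -37.7], [533.1, -70.2]] [529.6 -53.9] ang 102.18 33.3 [[24.3, 24.2], [-9.0, 24.1]]
plate top [[495.2, -22.5], [509.8, -95.8]] [502.5 -59.1] ang 101.26 74.8 [[45.8, -2.7], [-29.0, -4.2]]
ptR [[502.2, -20.9], [519.4, -93.7]] [510.8 -57.3] ang 103.33 74.8 [[45.8, 4.4], [-29.0, 5.7]]
```

{"method": "apply_moves", "body": {"rows": [[0,0,0.2,0,0,-0.006,0],[0,0.1,0.35,0,0,-0.006,0],[0,0.2,0.42,0,0,-0.006,0],[0.003,0.3,0.465,0,0,-0.006,0],[0.003,0.4,0.465,0,0,-0.006,0],[0.003,0.4,0.465,0,0,-0.006,0],[0.003,0.4,0.465,0,0,-0.006,0]]}}

```text
t: 10.55
eef_pos: [555.1, -56.1, 200.9]
eef_rot: [0.001, 0.623, 0.782, 0.0]
wrist_force: [-0.2, -0.5, -0.6]
finger_gap: 0.109
grip_force: 59.0
```

```bash
python3 - <<'E'
from h import *
goto([623.7,-43.5,42],102.9)
im,cc=snap("wrist","w7"); cv2.imwrite("pics/w7.png",cv2.resize(im,(800,600)))
E
```

```text
t 10.55 row [-0.026, 0.581, 0.033] [0.001, 0.0, 0.001] yaw 102.97 tcp [555.1 -56.1 200.9] F [-0.2 -0.5 -0.6] gap 0.109
```

View pics/w7.png

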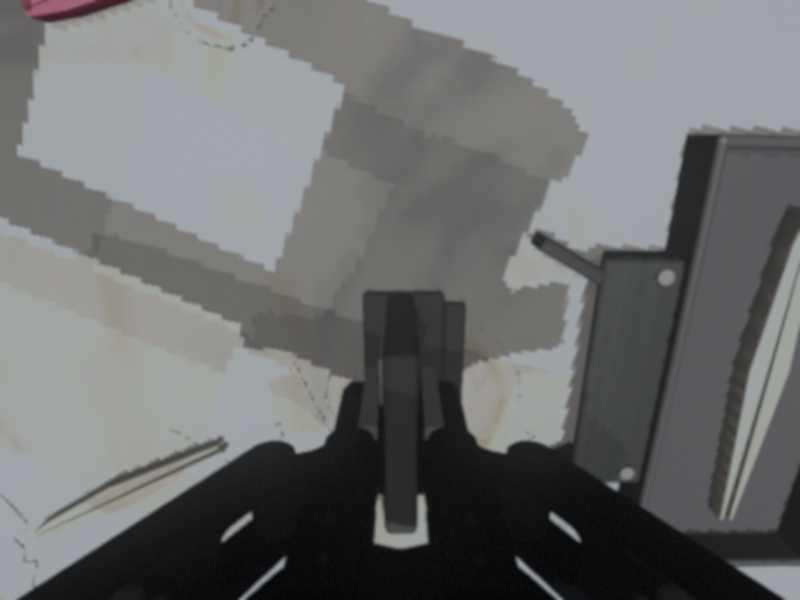

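The lip's far corner is at (602,252), the far guide tip at (536,238), and the foot's narrow corner at (465,303), heading between the guides.

```bash
python3 - <<'E'
from h import *
cc=cam("wrist"); k=.7; s=r.observe(); M=rot(s); q=np.array(s["eef_pos"])
def sh(n,uv,z):
    w=px2w(cc,np.array(uv)*k,z); d=w[0]-w[-1]; print(n,w[:,:2].round(1).tolist(),"ang",np.degrees(np.arctan2(d[1],d[0])).round(2),((w-q)@M)[:,:2].round(1).tolist())
sh("lip",[(602,253),(580,400)],13.5); sh("screws",[(667,277),(627,474)],13.5); sh("guide",[(536,236),(536,242)],13); sh("tray front",[(720,140),(645,515)],18)
sh("foot",[(364,292),(443,292),(465,303)],8)
E
```

```text
lip [[612.4, 2.6], [624.7, -53.1]] ang 102.44 [[44.6, 69.2], [-12.6, 68.7]]
screws [[637.6, -0.3], [655.2, -81.4]] ang 102.31 [[36.0, 93.1], [-47.0, 92.2]]
guide [[588.8, 3.1], [589.4, 1.1]] ang 108.1 [[50.3, 46.4], [48.2, 46.6]]
tray front [[633.3, 45.3], [666.9, -95.9]] ang 103.38 [[81.4, 99.2], [-63.7, 100.3]]
foot [[536.4, -31.0], [564.2, -24.6], [573.0, -26.9]] ang -173.69 [[28.8, -12.3], [28.8, 16.1], [24.6, 24.2]]
```

{"method": "apply_moves", "body": {"rows": [[-0.01,0.05,0.018,0,0,0,0],[-0.01,0.15,0.018,0,0,0,0],[-0.01,0.25,0.018,0,0,0,0],[-0.01,0.33,0.018,0,0,0,0],[-0.01,0.4,0.018,0,0,0,0],[-0.01,0.4,0.018,0,0,0,0]]}}

```text
t: 11.2
eef_pos: [603.1, -46.4, 198.2]
eef_rot: [0.001, 0.623, 0.782, 0.001]
wrist_force: [0.9, -0.1, 0.6]
finger_gap: 0.103
grip_force: 59.5
```

{"method": "apply_moves", "body": {"rows": [[0,0.01,0,0,0,0,0],[0,0.02,0,0,0,0,0],[0,0.03,0,0,0,0,0],[0,0.04,0,0,0,0,0],[0,0.05,0,0,0,0,0],[0,0.05,0,0,0,0,0]]}}

```text
t: 11.8
eef_pos: [607.5, -45.5, 198.2]
eef_rot: [0.0, 0.623, 0.782, -0.0]
wrist_force: [-1.1, -0.3, 4.1]
finger_gap: 0.108
grip_force: 59.7
```

{"method": "apply_moves", "body": {"rows": [[0,0.01,0,0,0,0,0],[0,0.02,0,0,0,0,0],[0,0.03,0,0,0,0,0],[0,0.03,0,0,0,0,0]]}}

```text
t: 12.2
eef_pos: [610.4, -44.8, 198.3]
eef_rot: [-0.001, 0.623, 0.782, -0.001]
wrist_force: [-5.2, -2.1, 7.0]
finger_gap: 0.107
grip_force: 60.1
```

{"method": "apply_moves", "body": {"rows": [[0,0.01,0,0,0,0,0],[0,0.02,0,0,0,0,0],[0,0.03,0,0,0,0,0],[0,0.03,0,0,0,0,0]]}}

```text
t: 12.6
eef_pos: [613.6, -44.1, 198.2]
eef_rot: [-0.001, 0.623, 0.782, -0.002]
wrist_force: [-6.9, -1.7, 7.6]
finger_gap: 0.106
grip_force: 60.3
```

```bash
python3 - <<'E'
from h import *
goto([623.7,-43.5,42],102.9)
im,cc=snap("wrist","w8"); cv2.imwrite("pics/w8.png",cv2.resize(im,(800,600)))
E
```

```text
t 12.6 row [-0.014, 0.083, 0.01] [-0.003, -0.0, 0.0] yaw 102.92 tcp [613.6 -44.1 198.2] F [-6.9 -1.7  7.6] gap 0.106
```

View pics/w8.png

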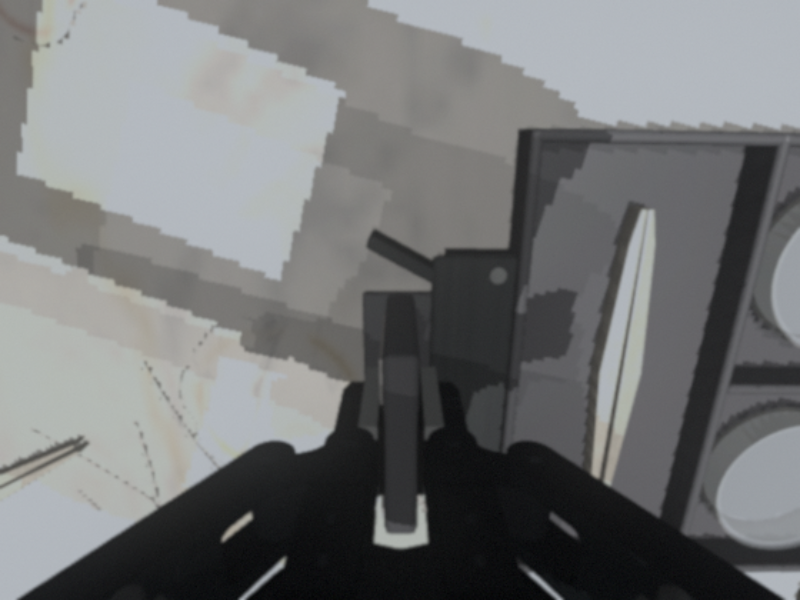

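The foot is under the lip, whose front edge is at px 432. The guides straddle it and the spring is engaging. I'll continue in small steps, watching the force.

{"method": "apply_moves", "body": {"rows": [[0,0.01,-0.004,0,0,0,0],[0,0.02,-0.004,0,0,0,0],[0,0.02,-0.004,0,0,0,0]]}}

```text
t: 12.95
eef_pos: [615.6, -43.6, 198.3]
eef_rot: [-0.002, 0.623, 0.782, -0.002]
wrist_force: [-8.3, -1.5, 7.2]
finger_gap: 0.107
grip_force: 60.1
```

{"method": "apply_moves", "body": {"rows": [[0,0.01,0,0,0,0,0],[0,0.01,0,0,0,0,0]]}}

```text
t: 13.15
eef_pos: [616.7, -43.4, 198.3]
eef_rot: [-0.002, 0.623, 0.782, -0.002]
wrist_force: [-9.2, -2.9, 7.8]
finger_gap: 0.103
grip_force: 60.2
```

{"method": "apply_moves", "body": {"rows": [[0,0.008,0,0,0,0,0],[0,0.008,0,0,0,0,0]]}}

```text
t: 13.35
eef_pos: [617.5, -43.2, 198.3]
eef_rot: [-0.002, 0.623, 0.782, -0.002]
wrist_force: [-9.3, -2.5, 8.1]
finger_gap: 0.109
grip_force: 60.3
```

{"method": "apply_moves", "body": {"rows": [[0,0.006,0,0,0,0,0],[0,0.006,0,0,0,0,0]]}}

```text
t: 13.55
eef_pos: [618.1, -43.1, 198.3]
eef_rot: [-0.002, 0.623, 0.782, -0.003]
wrist_force: [-8.6, -2.9, 7.8]
finger_gap: 0.105
grip_force: 60.3
```

{"method": "apply_moves", "body": {"rows": [[0,0.006,0,0,0,0,0],[0,0.006,0,0,0,0,0]]}}

```text
t: 13.75
eef_pos: [618.7, -42.9, 198.3]
eef_rot: [-0.002, 0.623, 0.782, -0.003]
wrist_force: [-9.1, -2.8, 7.9]
finger_gap: 0.105
grip_force: 60.3
```

{"method": "apply_moves", "body": {"rows": [[0,0.006,0,0,0,0,0],[0,0.006,0,0,0,0,0]]}}

```text
t: 13.95
eef_pos: [619.3, -42.8, 198.3]
eef_rot: [-0.002, 0.623, 0.782, -0.003]
wrist_force: [-10.0, -3.5, 9.7]
finger_gap: 0.107
grip_force: 60.4
```

{"method": "apply_moves", "body": {"rows": [[0,0.006,0,0,0,0,0],[0,0.006,0,0,0,0,0]]}}

```text
t: 14.15
eef_pos: [619.7, -42.8, 198.4]
eef_rot: [-0.003, 0.623, 0.782, -0.003]
wrist_force: [-12.3, -3.6, 9.9]
finger_gap: 0.108
grip_force: 60.5
```

{"method": "apply_moves", "body": {"rows": [[0,0.006,0,0,0,0,0],[0,0.006,0,0,0,0,0]]}}

```text
t: 14.35
eef_pos: [620.0, -42.7, 198.4]
eef_rot: [-0.004, 0.623, 0.782, -0.004]
wrist_force: [-13.0, -3.0, 11.1]
finger_gap: 0.106
grip_force: 60.8
```

{"method": "apply_moves", "body": {"rows": [[0,0.008,0,0,0,0,0],[0,0.008,0,0,0,0,0],[0,0.008,0,0,0,0,0]]}}

```text
t: 14.65
eef_pos: [620.5, -42.6, 198.5]
eef_rot: [-0.004, 0.623, 0.782, -0.005]
wrist_force: [-15.9, -3.6, 12.8]
finger_gap: 0.104
grip_force: 61.0
```

```bash
python3 - <<'E'
from h import *
goto([623.7,-43.5,42],102.9); print(r.observe()["torque"])
im,cc=snap("wrist","w9"); im2,_=snap("side","s9"); c=im2[150:300,150:330]
out=np.zeros((600,800,3),np.uint8); out[:300,:400]=cv2.resize(im[150:330,180:420],(400,300),interpolation=cv2.INTER_CUBIC); out[:333,400:]=cv2.resize(c,(400,333),interpolation=cv2.INTER_CUBIC)
cv2.imwrite("pics/c9.png",out)
E
```

```text
t 14.65 row [-0.013, 0.025, 0.012] [-0.008, -0.001, -0.0] yaw 102.89 tcp [620.5 -42.6 198.5] F [-15.9  -3.6  12.8] gap 0.104
[-0.58282092  2.76700683 -0.15473444]
```

View pics/c9.png

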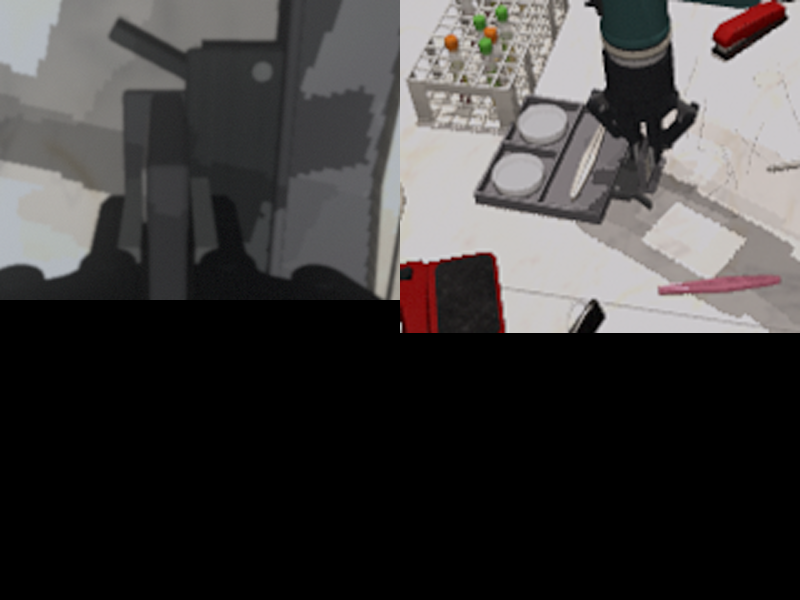

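Contact is confirmed. After allowing for wrist tilt, the tip stopped at about x = 618, roughly 10 mm after spring contact. Force rose steeply from 10 N to 16 N, and the crop shows the plate's face against the lip at crop x≈188. I'll hold briefly to check stability, then hand in.

{"method": "apply_moves", "body": {"rows": [[0,0,0,0,0,0,0],[0,0,0,0,0,0,0],[0,0,0,0,0,0,0],[0,0,0,0,0,0,0],[0,0,0,0,0,0,0]]}}

```text
t: 15.25
eef_pos: [620.4, -42.6, 198.4]
eef_rot: [-0.004, 0.623, 0.782, -0.005]
wrist_force: [-14.8, -2.9, 12.5]
finger_gap: 0.107
grip_force: 61.0
```

```bash
python3 -c "
from h import *
s=r.observe(); print(s['eef_pos'],s['wrist_force'],s['eef_rot'])
F=s['wrist_force']
print(r.sign_off() if -F[0]>11 else 'check')"
```

```text
[620.44364702 -42.64030403 198.44982709] [-14.81476968  -2.89980163  12.47542341] [-0.00419045  0.62320011  0.78203741 -0.00464123]
the job is handed in; nothing more can be done
None
```

I handed the job in at about 15 s with the forceps released flat and lengthwise in the long compartment, and the label holder still gripped and pressed against the lip at about 15 N; I judged it fully home from the force rise, stopped travel and picture.

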